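# Pull the cup case's shutter down with the hook pole

### The job

Close the cup case for the night: take the hook pole from its rest, put its hook through the ring on the shutter and ease the shutter down the slope until the hidden catch snaps in and holds it shut, then unhook and lay the pole back in its rest as it lay. Where the catch sits differs from case to case, so feel for it, never pulling on the ring with more than 18 N; move the shutter only with the pole, not with the hand, and leave the cup, bell, pitcher and timer standing where they are.

Things in the scene. Friction and masses are not known exactly. Their poses are not given: they have to be found in the camera images.
- case: wooden cup case fixed on the worktop, 155 deep (x) x 180 wide (y) x 305 mm high; x points from its front into it, origin at the centre of its underside. Its front is upright up to 180 mm, above that it slopes back at 40 degrees from level; the light wooden slatted shutter runs in this slope between the side cheeks
- slope (a point): middle of the lower end of the case's slope. In the case's frame up the slope is (0.766, 0, 0.643) and off the slope (its normal) is (-0.643, 0, 0.766). The shutter slides down the slope, toward the robot and down
- sash (a joint): travel of the shutter down the slope, m: 0 = up, open (the start). A light spring draws it up again unless caught; easing it down takes 1 to 3 N plus 40 N per m/s. Anywhere from 34 to 72 mm it meets the catch: the pull rises to 7 to 12 N, falls off over 8 mm, then the catch snaps: the shutter runs ahead some 5 mm, the hook goes slack. Rigid stop 2 mm further. Caught it reads 48 to 87 mm, by case
- sash_ring (a point): centre of the dark steel ring on the shutter, 24 mm inner and 36 mm outer diameter, bar 6 mm thick. It lies parallel to the slope (hole axis along the slope's normal), 26 mm off the shutter's face, carried by a bent post on its upper side; its lower, near side is free. Moves with the shutter
- catch: the spring ball catch hidden inside the case's left (+y) cheek, not visible; its origin is only a mark on the case and does not tell where along the slope the catch is set. It bears on the shutter when the shutter is caught
- pole: loose hook pole, 150 g. Dark wooden handle 125 long x 16 wide (y) x 22 mm, then an 8 mm steel rod ending in a hook. In its frame (upright as it lies in the rest) it leans up to +x at 40 degrees, along (0.766, 0, 0.643). Origin = grip point in the handle, near the centre of mass, 75 mm from its tail, 50 from its front end. Grip from straight above, closing along y on the 16 mm
- pole_hook (a point): middle of the hook's prong, on the pole's line 135 mm ahead of the grip point. The rod swings up 28 mm off the line before it and comes back as an 8 mm prong pointing along (0.643, 0, -0.766) of the pole, tip 18 mm past this point, bent 3 mm back. With this point in the ring's plane and the pole parallel to the slope, the pull runs in line with the handle
- rest: pole rest fixed on the worktop: dark board 170 x 75 x 10 mm, steel channel 24 mm wide with an end stop for the handle's tail (from 42 mm behind the grip point), V fork under the rod 82 mm ahead of the grip point. Origin at the underside, below the lying pole's grip point; x toward the hook end. The pole lifts straight up out and is laid straight down in
- rest_seat (a point): where the pole's origin is when it lies in the rest, 85 mm above the worktop; the pole's frame is then parallel to the rest's
- cup: blue demitasse 65 x 83 x 53 mm, loose bystander, origin under its centre
- bell: service bell 68 mm across, 53 mm high, loose bystander, origin under its centre
- pitcher: metal milk pitcher 65 x 96 x 80 mm, loose bystander, origin under its centre
- timer: small kitchen timer 58 x 62 x 18 mm, loose bystander, origin under its centre

How it is judged:
On the way, in this order (a step that is already met when the one before it is completed fails the run):
1. the hook's prong stands through the ring and pulls on the shutter, which is still up (distance between pole_hook and sash_ring below 0.013 m and contact force between pole and sash above 1 N and value of joint sash below 0.03 m), for 0.1 s.
2. the shutter is caught shut and the hook is out of the ring (value of joint sash above 0.045 m and contact force between catch and sash between 0.3 and 6 N and contact force between pole and sash below 0.1 N and distance between pole_hook and sash_ring above 0.03 m), for 0.2 s.
At the end, for the whole second after the job is handed in: The shutter is down by more than 45 mm and held by its catch snapped fully in (resting against it with 0.3 to 6 N, not standing half over it), and the pole lies at rest in its rest: grip point within 12 mm of the seat, upright and in line with the rest within 0.15 rad (value of joint sash above 0.045 m and contact force between catch and sash between 0.3 and 6 N and distance between pole and rest_seat below 0.012 m and angle between pole's own z axis and vertical below 0.15 rad and angle between the x axis of pole and the x axis of rest, either way round below 0.15 rad and linear speed of pole below 0.02 m/s and contact force between pole and rest above 0.5 N); the robot touches nothing.
It fails at once if the pole pulls or presses on the shutter with more than 18 N (contact force between pole and sash above 18 N).
It fails at once if the robot itself touches the shutter (contact force between any of the fingers, the arm and sash above 0.5 N).
It fails at once if the cup, bell, pitcher or timer is shifted by more than 30 mm or tipped (distance of any of cup, bell, pitcher, timer from where it was at the start of the episode above 0.03 m or angle between any of cup, bell, pitcher, timer's own z axis and vertical above 0.4 rad).
It also fails if it takes over 67 s, if anything falls off the work surface, if the arm or the gripper's body presses on something with over 40 N, if the wrist force passes 120 N, or if a joint passes its speed limit or range.

### The arm

A 6-joint arm with a two-finger parallel gripper is mounted at the origin on a cart in front of the work surface, level with it; the furniture and walls round the work are solid. World frame = base frame: x ahead of the robot, y to its left, z up, the work surface at z = 0. Lengths are in m, angles in rad, forces in N, time in s.
With the tool pointing down it reaches from about 0.15 to 0.775 m from the base axis. Payload 6.1 kg.
Tool frame: the origin (TCP) lies between the finger pads; the fingertips stand 17 mm ahead of it and the grasp point (between the pads) lies 2 mm behind it; z points along the fingers, y is the line along which they close (so a half turn about z gives the same grasp; the last joint's range is limited). The gripper opens to 85 mm and grips with 20 to 120 N. Pads are 22 mm wide; open, the fingers measure 114 mm over their backs; the gripper's body (76 mm by 85 mm) begins 54 mm behind the grasp point. The pads swing forward as they close: fully open they stand 13 mm farther back than shut.
Start: joints at [-1.105, 0.126, -0.04, 1.405, 0, 1.571], TCP at [0.236, -0.469, 0.248] pointing down, gripper open.
Joint ranges: [-2.72, 2.72], [-0.95, 1.95], [-1.27, 1.35], [-1.78, 2.02], [-1.46, 1.47], [-3.14, 3.14]. Speed limits (rad/s): [2.39, 2.39, 3.01, 3.14, 3.14, 3.14].

### API

Orientations are given as a unit quaternion [w, x, y, z].
In Python, from rig import bot, viewer gives the robot as it stands. The module is installed in compiled form; this text tells all that it offers.
- The arm moves only by the tool drive_tool, never from a script. Its argument "motion" is a list of rows, each an object with "travel": the shift along the tool's x, y, z in shares of 50 cm (1.0 is 50 cm), a list of three; "twist": the turn, a rotation vector about the tool's x, y, z in shares of 120 degrees (1.0 is 120 degrees), a list of three; "hand": the opening, from 0 (shut) to 1 (fully open). A call has 1 to 12 rows; each row is the pose to reach, as a shift and turn from the pose commanded when the call began, along the tool's axes at that moment; what a row does not reach only later rows make up. A row lasts 1/8 s, in which the tool goes at most 62.5 mm and 10.7 degrees, less where a joint would pass 70% of its speed; a pose out of reach is approached as far as the arm can. Shift and turn numbers lie between -1 and 1, and a call with a number outside is refused. A call with a gripper value outside its range is refused whole. The fingers move at their own pace and stop on an object; "squeeze" is the grip in N (left out, the last holds). Time passes only in rows, so rows that repeat a pose let the fingers close. It gives the time, the measured TCP pose, the force, the opening and the grip force at its end, in the units of the state.
- bot.read_state(): the state, without advancing time (a new reading comes with each control period).
- viewer.get_image(name): name is "side" or "top"; returns a dict with "color" (384x512x3 uint8, red, green, blue), "intrinsics" (3x3 intrinsics, pixels), "R" (3x3) and "t" (3): a world point X has camera coordinates R X + t. Camera axes: x right, y down, z forward; pixel columns grow to the right and rows downward; lengths in m; the calibration is good to about 2 mm. A picture is of the moment at which its call begins. There is no depth.
- bot.hand_in(): hands the job in; it is judged then, once.
The state is a dict: "time_s": time; "joint_positions": joint angles; "qd": joint speeds; "tau": joint torques, N m; "eef_pos": TCP position; "tool_rot": TCP orientation; "wrist_force": force on the tool from outside, world axes, zero at the start; "moment": the same for the moment, N m; "opening": finger opening in m; "grip_force": force on a finger pad.
Only numpy, scipy, OpenCV 4.12 (cv2) and the standard library are available. Lean on these libraries where they do the work, as an engineer would, in place of code of your own. Each camera call takes 0.05 s, during which the arm holds its last target. There are 200 camera calls.

## Working session

There is one attempt and no reset: what is moved stays moved. The work goes in short steps, Python scripts to look and compute and a tool call to move; the robot and the scene stay as the last step left them, time stands still between calls to the robot, and variables do not carry over. Pictures are saved under pics/ and viewed, at most 10 in all, crops included, and the job is handed in when it is done.

Besides the shell and the picture viewer there is one more tool, called after "Emit:" as name(argument=value, ...) on one line, values as JSON. drive_tool: Moves the arm, as the interface text tells. Its arguments: {"type":"object","properties":{"motion":{"type":"array"},"squeeze":{"type":"number"}},"required":["motion"]}

```bash
mkdir -p pics
cat > h.py <<'E'
import numpy as np, cv2
from rig import bot, viewer
from scipy.spatial.transform import Rotation as Ro
def ray(im,uv):
    K,R,t=map(np.array,(im['intrinsics'],im['R'],im['t'])); d=R.T@np.linalg.inv(K)@[uv[0],uv[1],1.]; return -R.T@t, d/np.linalg.norm(d)
def onz(im,uv,z):
    o,d=ray(im,uv); return o+d*(z-o[2])/d[2]
def tri(a,ua,b,ub):
    o1,d1=ray(a,ua);o2,d2=ray(b,ub); s=np.linalg.lstsq(np.c_[d1,-d2],o2-o1,rcond=None)[0]
    p,q=o1+s[0]*d1,o2+s[1]*d2; return (p+q)/2,np.linalg.norm(p-q)
def proj(im,X):
    c=np.array(im['R'])@X+im['t']; u=np.array(im['intrinsics'])@c; return u[:2]/u[2]
def shot(name,tag):
    im=viewer.get_image(name); cv2.imwrite(f'pics/{tag}.png',im['color'][...,::-1]); return im
E
python3 - <<'E'
from h import *
for n in('side','top'):
    im=shot(n,n+'0'); np.savez(n+'0.npz',**im); print(n,np.round(im['intrinsics'],1).tolist(),np.round(im['R'],3).tolist(),np.round(im['t'],3))
print(bot.read_state())
E
```

```text
side [[363.8, 0.0, 261.1], [0.0, 363.8, 195.0], [0.0, 0.0, 1.0]] [[-0.967, -0.253, -0.01], [-0.081, 0.344, -0.936], [0.24, -0.904, -0.353]] [0.498 0.213 1.04 ]
top [[402.9, 0.0, 254.4], [0.0, 402.9, 186.3], [0.0, 0.0, 1.0]] [[-0.042, -0.999, -0.001], [-0.978, 0.041, -0.202], [0.202, -0.007, -0.979]] [-0.003  0.55   1.08 ]
{'time_s': 0.1, 'joint_positions': array([-1.10499412e+00,  1.26308525e-01, -4.04630770e-02,  1.40539277e+00,
       -1.93940085e-05,  1.57081142e+00]), 'qd': array([-0.0017242 ,  0.00021054,  0.00243965,  0.00048501,  0.00197321,
       -0.00181606]), 'tau': array([ 1.81988853e-04, -4.36903596e+01,  3.53606558e+01,  1.36469930e-02,
        4.08048209e-05,  2.22274815e-05]), 'eef_pos': array([ 0.2356479 , -0.46878008,  0.24763228]), 'tool_rot': array([-6.63313559e-04,  9.73002424e-01,  2.30793878e-01, -1.67313072e-04]), 'wrist_force': array([-0.54574654, -0.23783343, -0.4847437 ]), 'moment': array([ 0.00657195, -0.01146137,  0.04048175]), 'grip_force': 0.0, 'opening': 0.08536986479872893}
```

View pics/side0.png

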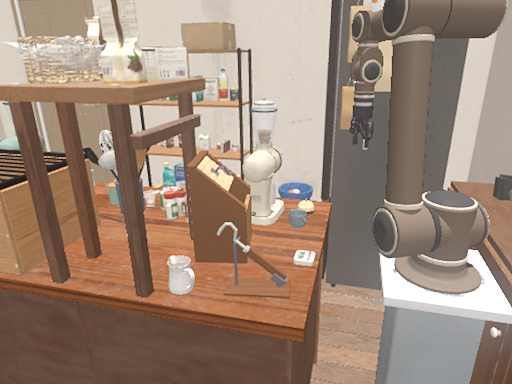

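View pics/top0.png

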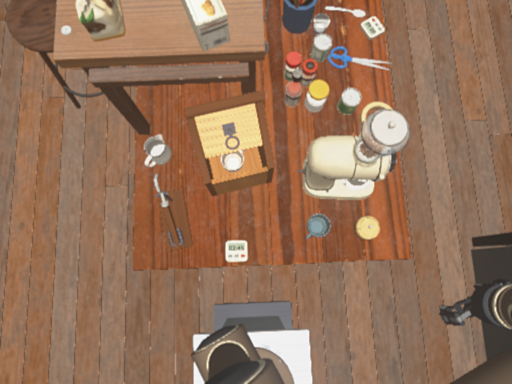

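The side view shows the case around (222,210), its slope facing the robot; the pole in its rest is at (255,260), the pitcher at (180,275) and the timer at (305,257). In the top view the ring is near (232,142) and the pole runs from (177,240) to (156,178). I'll enlarge both.

Run:
```python
import cv2
t=cv2.imread('pics/top0.png');s=cv2.imread('pics/side0.png')
cv2.imwrite('pics/topc.png',cv2.resize(t[80:255,130:285],None,fx=3.4,fy=3.4,interpolation=cv2.INTER_CUBIC))
cv2.imwrite('pics/sidec.png',cv2.resize(s[145:305,155:325],None,fx=3.7,fy=3.7,interpolation=cv2.INTER_CUBIC))
```

```text
(no output)
```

View pics/topc.png

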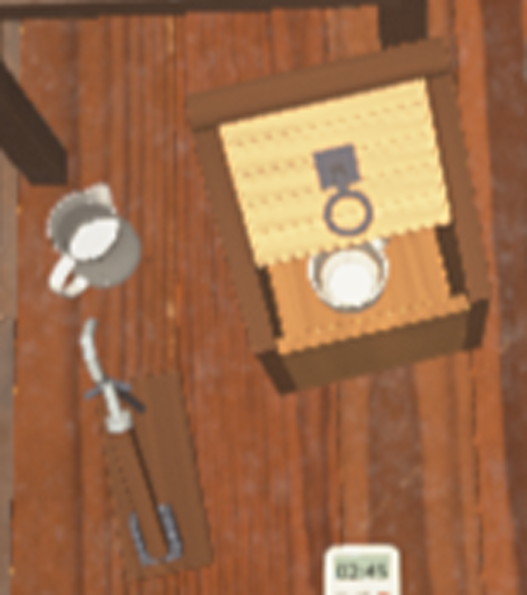

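View pics/sidec.png

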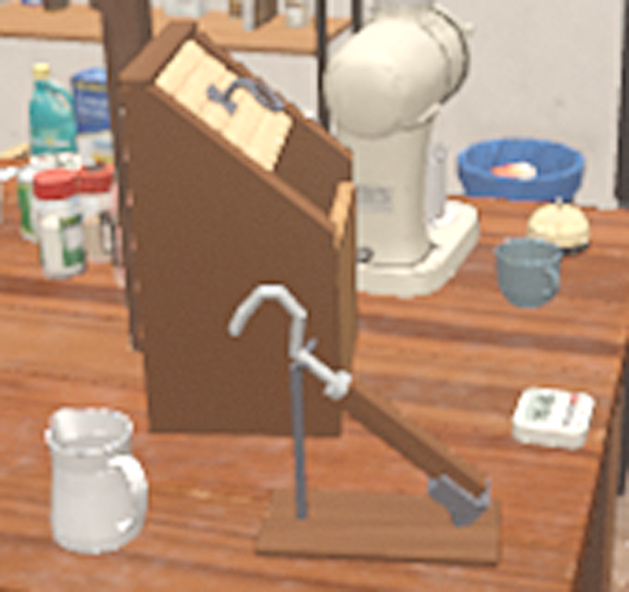

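The top crop shows the ring at (348,213) in the crop, the case's front foot at (290,392)-(475,345) and the rest board's right edge at (212,562)-(178,373). The side crop shows the ring at about (266,93), the ferrule at (340,383) and the board along the bottom. I'll triangulate these.

Run:
```python
from h import *
np.set_printoptions(precision=4,suppress=True)
T=dict(np.load('top0.npz'));S=dict(np.load('side0.npz'))
tc=lambda u,v:(130+(u+.5)/3.4-.5,80+(v+.5)/3.4-.5)
sc=lambda u,v:(155+(u+.5)/3.7-.5,145+(v+.5)/3.7-.5)
print('ring',tri(T,tc(348,213),S,sc(266,93)))
for n,u,z in[('footL',(290,392),0),('footR',(475,345),0),('frontL',(262,352),.18),('frontR',(487,297),.18),('backL',(190,97),.305),('backR',(448,40),.305),('slopeTopL',(197,130),.305),('slopeTopR',(455,70),.305)]: print(n,onz(T,tc(*u),z))
for n,u in[('b nearL',(130,577)),('b nearR',(212,562)),('b farR',(178,373))]: print(n,onz(T,tc(*u),.01))
for n,u in[('s farL',(257,553)),('s farR',(280,490)),('s nearR',(500,500)),('s nearL',(498,557))]: print(n,onz(S,sc(*u),.01))
for n,a,b in[('ferrule',(118,424),(340,383)),('hooktip',(90,322),(235,332)),('rod@fork',(110,385),(302,347)),('tail',(160,540),(483,493))]: print(n,tri(T,tc(*a),S,sc(*b)))
for n,u,z in[('pitcher',(95,240),.05),('timer',(362,590),.02)]: print(n,onz(T,tc(*u),z))
# masks
g=cv2.cvtColor(T['color'],cv2.COLOR_RGB2HSV)
```

```text
ring (array([0.6123, 0.0238, 0.2635]), np.float64(0.0027827928255393))
footL [0.5393 0.0914 0.    ]
footR [ 0.5743 -0.0709 -0.    ]
frontL [0.5363 0.0947 0.18  ]
frontR [ 0.5712 -0.0734  0.18  ]
backL [0.6859 0.1257 0.305 ]
backR [ 0.7196 -0.0491  0.305 ]
slopeTopL [0.6622 0.1212 0.305 ]
slopeTopR [ 0.6977 -0.0528  0.305 ]
b nearL [0.3857 0.2277 0.01  ]
b nearR [0.3952 0.159  0.01  ]
b farR [0.5581 0.1867 0.01  ]
s farL [0.5416 0.2676 0.01  ]
s farR [0.5515 0.191  0.01  ]
s nearR [0.3912 0.1649 0.01  ]
s nearL [0.3802 0.2323 0.01  ]
ferrule (array([0.4964, 0.2139, 0.1193]), np.float64(0.0016506730466401048))
hooktip (array([0.5678, 0.2267, 0.1566]), np.float64(0.004794660285891034))
rod@fork (array([0.5226, 0.2146, 0.1441]), np.float64(0.0014733032972690328))
tail (array([0.4057, 0.1967, 0.0355]), np.float64(0.015289541083093966))
pitcher [0.6681 0.2495 0.05  ]
timer [0.3664 0.0336 0.02  ]
```

Units first: shifts go in shares of 50 cm and turns go in shares of 120 degrees. So -25 cm / 50 = -0.5, -20 cm / 50 = -0.4, 17 degrees / 120 = 0.1417.

Emit:
drive_tool(motion=[{"travel":[0.08,-0.08,0],"twist":[0,0,0.0667],"hand":0.6},{"travel":[0.16,-0.16,0],"twist":[0,0,0.1417],"hand":0.6},{"travel":[0.24,-0.24,0],"twist":[0,0,0.1417],"hand":0.6},{"travel":[0.32,-0.32,0],"twist":[0,0,0.1417],"hand":0.6},{"travel":[0.4,-0.4,0],"twist":[0,0,0.1417],"hand":0.6},{"travel":[0.5,-0.5,0],"twist":[0,0,0.1417],"hand":0.6}])

```text
time_s: 0.85
eef_pos: [0.3443, -0.1396, 0.2481]
tool_rot: [0.0, 0.996, 0.084, 0.0]
wrist_force: [0.5, 0.1, -0.3]
opening: 0.0513
grip_force: 0.0
```

Run:
```python
from h import *
s=bot.read_state();print(s['joint_positions'],s['eef_pos'],Ro.from_quat(s['tool_rot'],scalar_first=True).as_matrix())
```

```text
[-3.85210772e-01 -1.64340153e-01 -3.23640197e-01  1.41126841e+00
  4.74538156e-05  2.58852700e+00] [ 0.34432936 -0.13960008  0.24813218] [[ 9.85945390e-01  1.67067759e-01  2.29006106e-04]
 [ 1.67067773e-01 -9.85945413e-01 -4.16482690e-05]
 [ 2.18829437e-04  7.93224589e-05 -9.99999973e-01]]
```

In the tool's units: -32.3 cm / 50 = -0.646, -10.7 cm / 50 = -0.214, -120 degrees / 120 = -1.

Emit:
drive_tool(motion=[{"travel":[0.028,-0.054,0],"twist":[0,0,-0.0833],"hand":0.6},{"travel":[0.056,-0.108,0],"twist":[0,0,-0.1667],"hand":0.6},{"travel":[0.084,-0.16,0],"twist":[0,0,-0.25],"hand":0.6},{"travel":[0.112,-0.214,0],"twist":[0,0,-0.3333],"hand":0.6},{"travel":[0.14,-0.268,0],"twist":[0,0,-0.4167],"hand":0.6},{"travel":[0.168,-0.32,0],"twist":[0,0,-0.5],"hand":0.6},{"travel":[0.196,-0.374,0],"twist":[0,0,-0.5833],"hand":0.6},{"travel":[0.224,-0.428,0],"twist":[0,0,-0.6667],"hand":0.6},{"travel":[0.252,-0.48,0],"twist":[0,0,-0.75],"hand":0.6},{"travel":[0.28,-0.534,0],"twist":[0,0,-0.8333],"hand":0.6},{"travel":[0.31,-0.59,0],"twist":[0,0,-0.9167],"hand":0.6},{"travel":[0.34,-0.646,0],"twist":[0,0,-1],"hand":0.6}])

```text
time_s: 2.35
eef_pos: [0.4576, 0.2068, 0.2479]
tool_rot: [-0.0, 0.422, 0.906, -0.0]
wrist_force: [0.6, 0.4, 0.6]
opening: 0.0512
grip_force: 0.0
```

In the tool's units: -60 degrees / 120 = -0.5.

Emit:
drive_tool(motion=[{"travel":[0,0,0],"twist":[0,0,-0.0833],"hand":0.6},{"travel":[0,0,0],"twist":[0,0,-0.1667],"hand":0.6},{"travel":[0,0,0],"twist":[0,0,-0.25],"hand":0.6},{"travel":[0,0,0],"twist":[0,0,-0.3333],"hand":0.6},{"travel":[0,0,0],"twist":[0,0,-0.4167],"hand":0.6},{"travel":[0,0,0],"twist":[0,0,-0.5],"hand":0.6},{"travel":[0,0,0],"twist":[0,0,-0.5],"hand":0.6},{"travel":[0,0,0],"twist":[0,0,-0.5],"hand":0.6}])

```text
time_s: 3.35
eef_pos: [0.4574, 0.2057, 0.2481]
tool_rot: [-0.0, -0.083, 0.997, -0.0]
wrist_force: [0.2, 0.0, 0.8]
opening: 0.0514
grip_force: 0.0
```

Run:
```python
from h import *
np.set_printoptions(precision=4,suppress=True)
s=bot.read_state();R=Ro.from_quat(s['tool_rot'],scalar_first=True).as_matrix();print(s['joint_positions'],s['eef_pos'],R, R.T@(np.array([.4575,.2077,.083])-s['eef_pos'])*100)
```

```text
[ 0.4227  0.0818 -0.0894  1.4001  0.      0.2565] [0.4574 0.2057 0.2481] [[-0.9862 -0.1654 -0.0004]
 [-0.1654  0.9862 -0.0002]
 [ 0.0005 -0.0001 -1.    ]] [-0.0484  0.193  16.5072]
```

In the tool's units: 16.5 cm / 50 = 0.33, 14 cm / 50 = 0.28.

Emit:
drive_tool(motion=[{"travel":[0,0.004,0.1],"twist":[0,0,0],"hand":0.6},{"travel":[0,0.004,0.2],"twist":[0,0,0],"hand":0.6},{"travel":[0,0.004,0.28],"twist":[0,0,0],"hand":0.6},{"travel":[0,0.004,0.33],"twist":[0,0,0],"hand":0.6},{"travel":[0,0.004,0.33],"twist":[0,0,0],"hand":0.6},{"travel":[0,0.004,0.33],"twist":[0,0,0],"hand":0.6}])

```text
time_s: 4.1
eef_pos: [0.4578, 0.208, 0.0844]
tool_rot: [0.001, -0.084, 0.996, 0.0]
wrist_force: [1.1, -0.3, 0.7]
opening: 0.051
grip_force: 0.0
```

Emit:
drive_tool(motion=[{"travel":[0,0,0],"twist":[0,0,0],"hand":0.35},{"travel":[0,0,0],"twist":[0,0,0],"hand":0.15},{"travel":[0,0,0],"twist":[0,0,0],"hand":0},{"travel":[0,0,0],"twist":[0,0,0],"hand":0},{"travel":[0,0,0],"twist":[0,0,0],"hand":0}], squeeze=60)

```text
time_s: 4.72
eef_pos: [0.4579, 0.2071, 0.0849]
tool_rot: [0.001, -0.084, 0.996, -0.001]
wrist_force: [-2.3, -5.6, 7.6]
opening: 0.015
grip_force: 58.2
```

Run:
```python
from h import *
np.set_printoptions(precision=4,suppress=True)
s=bot.read_state();print(s)
im=shot('side','side1');np.savez('side1.npz',**im);im2=shot('top','top1');np.savez('top1.npz',**im2)
a=cv2.resize(im['color'][180:310,155:325],None,fx=3,fy=3,interpolation=2);b=cv2.resize(im2['color'][125:255,135:265],None,fx=3,fy=3,interpolation=2)
cv2.imwrite('pics/g.png',np.hstack([a[:390],b[:390]])[:,:800,::-1])
```

```text
{'time_s': 4.725, 'joint_positions': array([ 0.4258,  0.1353, -0.3924,  1.0413, -0.002 ,  0.2581]), 'qd': array([-0.0002,  0.0025, -0.0005, -0.0004, -0.0005, -0.0013]), 'tau': array([  2.1978, -38.246 ,  31.8682,  -1.2836,   1.0202,  -0.2034]), 'eef_pos': array([0.4579, 0.2071, 0.0849]), 'tool_rot': array([ 0.0012, -0.0838,  0.9965, -0.0007]), 'wrist_force': array([-2.3355, -5.6096,  7.6078]), 'moment': array([-0.833 ,  0.0237, -0.139 ]), 'grip_force': 58.15697729587555, 'opening': 0.014993432381042183}
```

View pics/g.png

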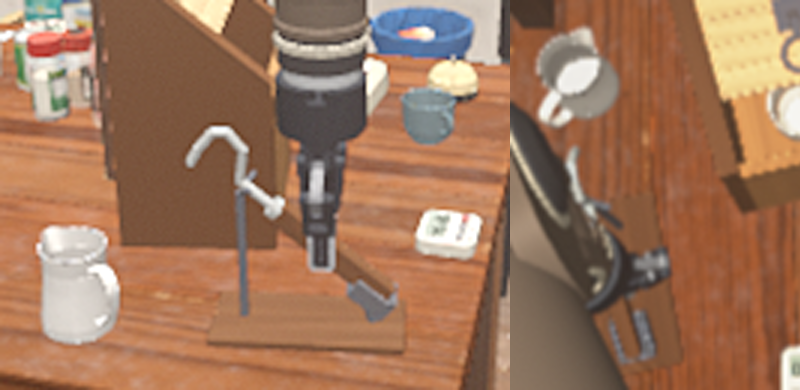

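The gripper holds the handle at its grip point (side crop (320,250)), and the pole still lies in the rest. I'll lift it straight up, then measure the hook.

In the tool's units: -17 cm / 50 = -0.34, -14 cm / 50 = -0.28, -2 degrees / 120 = -0.0167.

Emit:
drive_tool(motion=[{"travel":[0,0,-0.02],"twist":[0,0,0],"hand":0},{"travel":[0,0,-0.06],"twist":[0,0,0],"hand":0},{"travel":[0,0,-0.12],"twist":[0,0,0],"hand":0},{"travel":[0,0,-0.2],"twist":[0,0,-0.0042],"hand":0},{"travel":[0,0,-0.28],"twist":[0,0,-0.0083],"hand":0},{"travel":[0,0,-0.34],"twist":[0,0,-0.0167],"hand":0},{"travel":[0,-0.04,-0.34],"twist":[0,0,-0.0167],"hand":0},{"travel":[0,-0.1,-0.34],"twist":[0,0,-0.0167],"hand":0},{"travel":[0,-0.18,-0.34],"twist":[0,0,-0.0167],"hand":0},{"travel":[0,-0.18,-0.34],"twist":[0,0,-0.0167],"hand":0},{"travel":[0,-0.18,-0.34],"twist":[0,0,-0.0167],"hand":0}])

```text
time_s: 6.2
eef_pos: [0.4723, 0.1192, 0.2537]
tool_rot: [0.0, -0.102, 0.995, 0.0]
wrist_force: [0.2, 0.7, -1.2]
opening: 0.0154
grip_force: 58.8
```

Run:
```python
from h import *
np.set_printoptions(precision=4,suppress=True)
s=bot.read_state();print(s['eef_pos'],s['wrist_force'],s['moment'],s['opening'],Ro.from_quat(s['tool_rot'],scalar_first=True).as_matrix())
im=shot('side','side2');np.savez('side2.npz',**im);im2=shot('top','top2');np.savez('top2.npz',**im2)
hk=s['eef_pos']+np.array([.766*.135*.98,.766*.135*.198,.643*.135]);print(proj(im,hk),proj(im2,hk))
def crop(im,p):
    u,v=[int(max(x-k,0)) for x,k in zip(proj(im,p),(50,65))];print(u,v);return cv2.resize(im['color'][v:v+130,u:u+100],None,fx=4,fy=4,interpolation=2)
cv2.imwrite('pics/h.png',np.hstack([crop(im,hk),crop(im2,hk)])[...,::-1])
```

```text
[0.4723 0.1192 0.2537] [ 0.2155  0.7473 -1.2182] [0.0166 0.0034 0.0271] 0.015448749981788336 [[-0.9794 -0.2021  0.0004]
 [-0.2021  0.9794  0.0006]
 [-0.0005  0.0006 -1.    ]]
[223.623 154.415] [176.5374 151.2223]
173 89
126 86
```

View pics/h.png

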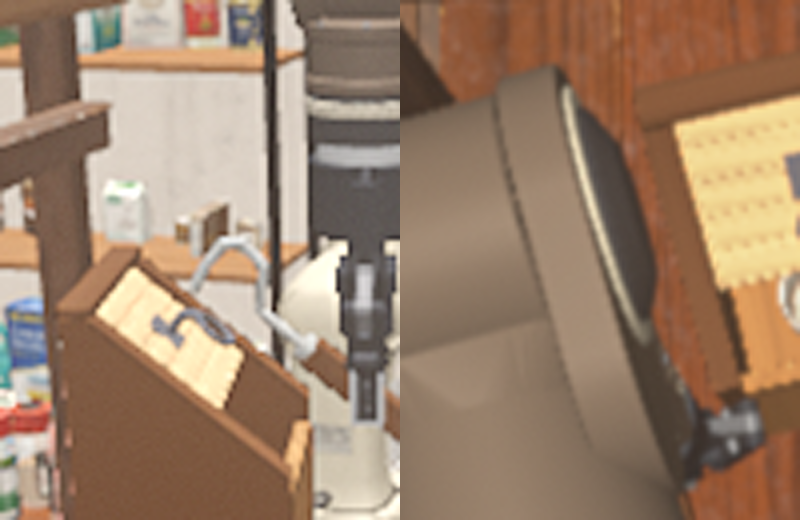

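The side crop shows the hook free above the shutter, with the prong tip at about (197,290) in the crop and the ring below it at about (210,327). The arm hides the hook in the top view, so I'll intersect the side rays with the pole's plane.

Run:
```python
from h import *
np.set_printoptions(precision=4,suppress=True)
S=dict(np.load('side2.npz'));p=np.array([.4723,.1192,.2557])
ex=np.array([.9794,.2021,0]);ey=np.array([-.2021,.9794,0]);ez=np.array([0,0,1.])
u=.766*ex+.643*ez;n=-.643*ex+.766*ez
px=lambda a,b:(173+(a+.5)/4-.5,89+(b+.5)/4-.5)
for nm,c,pr in[('tip',(197,290),(135,-18)),('apex',(235,238),(None)),('ferrule',(307,350),(50,0)),('rodmid',(207,265),(0,0))]:
    o,d=ray(S,px(*c));k=((p-o)@ey)/(d@ey);q=o+k*d-p;print(nm,'u %.1f n %.1f mm'%(q@u*1e3,q@n*1e3))
hk=p+.135*u
for nm,x in[('hook',hk),('tip',hk-.018*n-.003*u),('apex',hk+.028*n),('ferr',p+.05*u)]:
    a=proj(S,x);print(nm,(a[0]-173+.5)*4-.5,(a[1]-89+.5)*4-.5)
# ring reprojection
R=np.array([.6123,.0238,.2635]);c=[]
for r in(.012,.018):
  for t in np.arange(0,6.28,1.57):
    a=proj(S,R+r*(np.cos(t)*u+np.sin(t)*ey));c.append(((a[0]-173+.5)*4-.5,(a[1]-89+.5)*4-.5))
print(np.array(c))
g=cv2.cvtColor(S['color'],cv2.COLOR_RGB2HSV)[155:185,205:240]
print(cv2.cvtColor(S['color'],cv2.COLOR_RGB2GRAY)[160:180,212:236])
pre=R+.040*n; print('pre grip delta tool cm',[(pre-hk)@(-ex)*100,(pre-hk)@ey*100,-(pre-hk)@ez*100])
```

```text
tip u 126.5 n -18.5 mm
apex u 128.6 n 24.4 mm
ferrule u 46.9 n -3.9 mm
rodmid u 131.6 n -1.1 mm
hook 203.7785459613118 260.29249472191395
tip 190.57967588998542 284.0746928502932
apex 230.45730343290018 227.35637325877872
ferr 307.10794425985034 342.66088173099104
[[200.879  313.8582]
 [211.409  328.733 ]
 [226.5699 334.1144]
 [216.0689 319.3883]
 [194.4216 308.7695]
 [210.2183 331.1352]
 [232.9584 339.1541]
 [217.2089 317.1163]]
[[164 100  95 120 128 166 212 225 210 184 157 183 222 216 208 207 210 209
  207 200 202 198 193 198]
 [233 202 124  90 112 124 164 187 189 177 153 199 215 213 214 213 213 214
  215 214 215 215 215 219]
 [244 240 214 153  84 108 126 116 149 180 196 217 213 212 212 210 210 212
  212 211 212 211 212 215]
 [238 241 244 221 103  80 100 123 124 157 205 218 215 213 212 211 210 210
  213 212 209 210 209 214]
 [237 238 241 235 207 164 105  98 119 124 160 205 220 217 214 213 211 212
  212 212 211 210 210 214]
 [239 238 230 229 243 237 206 117 103 119 124 161 185 199 219 214 212 210
  211 211 213 211 208 213]
 [237 234 225 233 244 240 210 158 145 149 150 140 127 148 20
[... 774 characters left out ...]
170 219 240 241 235 238 241 234 205 169 114 113
  123 111 104 129 124 151]
 [241 241 241 236 204 157 200 232 239 241 237 238 240 238 233 234 205 176
  199 189  96  99 126 123]
 [241 238 237 238 227 203 229 241 244 238 238 238 237 236 240 247 241 231
  240 239 200 130  96 123]
 [243 237 234 232 230 234 240 241 243 239 238 240 234 233 245 243 239 239
  241 245 241 186  86  99]
 [236 239 237 227 225 238 238 241 239 239 238 237 235 238 244 240 236 237
  238 239 236 192  89  96]
 [196 222 226 227 231 237 238 240 239 237 239 231 231 245 242 237 236 237
  241 241 217 140  94 101]]
pre grip delta tool cm [np.float64(1.1303220270100052), np.float64(-12.172875999999999), np.float64(4.836499999999999)]
```

In the tool's units: -12.2 cm / 50 = -0.244, 4.4 cm / 50 = 0.088.

Emit:
drive_tool(motion=[{"travel":[0.006,-0.06,0],"twist":[0,0,0],"hand":0},{"travel":[0.012,-0.12,0],"twist":[0,0,0],"hand":0},{"travel":[0.018,-0.18,0],"twist":[0,0,0],"hand":0},{"travel":[0.022,-0.244,0],"twist":[0,0,0],"hand":0},{"travel":[0.022,-0.244,0.03],"twist":[0,0,0],"hand":0},{"travel":[0.022,-0.244,0.06],"twist":[0,0,0],"hand":0},{"travel":[0.022,-0.244,0.088],"twist":[0,0,0],"hand":0},{"travel":[0.022,-0.244,0.088],"twist":[0,0,0],"hand":0},{"travel":[0.022,-0.244,0.088],"twist":[0,0,0],"hand":0}])

```text
time_s: 7.42
eef_pos: [0.4863, -0.0022, 0.2095]
tool_rot: [0.0, -0.102, 0.995, 0.0]
wrist_force: [-0.1, 1.2, -1.2]
opening: 0.0156
grip_force: 58.9
```

Run:
```python
from h import *
np.set_printoptions(precision=4,suppress=True)
s=bot.read_state();print(s['eef_pos'],s['wrist_force'],Ro.from_quat(s['tool_rot'],scalar_first=True).as_matrix()[:,0])
im=shot('side','side3');np.savez('side3.npz',**im);im2=shot('top','top3');np.savez('top3.npz',**im2)
a=cv2.resize(im['color'][140:200,195:262],None,fx=8,fy=8,interpolation=2)[:480,:536];b=cv2.resize(im2['color'][115:175,210:243],None,fx=8,fy=8,interpolation=2)
cv2.imwrite('pics/h3.png',np.hstack([a,b])[...,::-1])
```

```text
[ 0.4863 -0.0022  0.2095] [-0.1406  1.1517 -1.1914] [-0.9791 -0.2034 -0.0001]
```

View pics/h3.png

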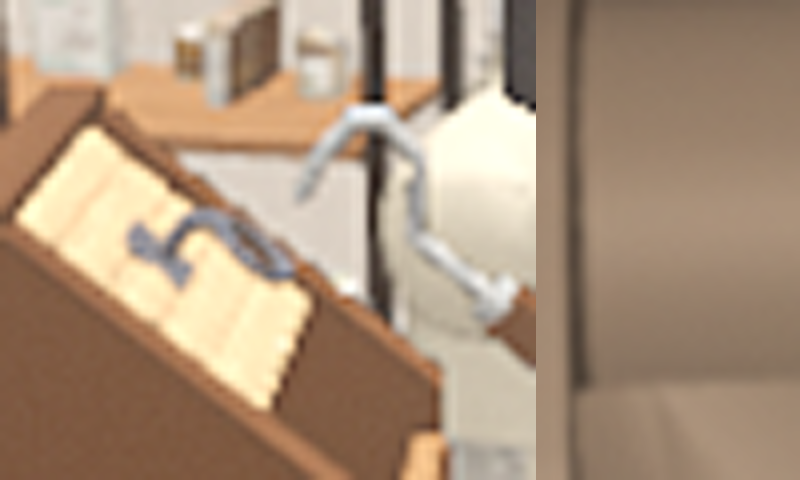

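The ring stands out at crop (243,243), its edge spanning (190,212)-(292,272); the prong tip is at (300,198) and the hook's apex at (370,112). I'll convert these in the common plane.

Run:
```python
from h import *
np.set_printoptions(precision=4,suppress=True)
S=dict(np.load('side3.npz'));p=np.array([.4863,-.0022,.2115])
ex=np.array([.9791,.2034,0]);ey=np.array([-.2034,.9791,0]);ez=np.array([0,0,1.])
u=.766*ex+.643*ez;n=-.643*ex+.766*ez
px=lambda a,b:(195+(a+.5)/8-.5,140+(b+.5)/8-.5)
ip=lambda a:((a[0]-195+.5)*8-.5,(a[1]-140+.5)*8-.5)
R=np.array([.6123,.0238,.2635]); print('ring lateral vs pole',(R-p)@ey)
for nm,c in[('tip',(300,198)),('apex',(370,112)),('ferrule',(500,308)),('ringc',(243,243)),('ring hi',(190,212)),('ring lo',(292,272))]:
    o,d=ray(S,px(*c));k=((p-o)@ey)/(d@ey);q=o+k*d-p;print(nm,'u %.1f n %.1f mm'%(q@u*1e3,q@n*1e3))
hk=p+.135*u
for nm,x in[('hook',hk),('tip',hk-.018*n-.003*u),('apex',hk+.028*n),('ferr',p+.05*u),('ringc',R),('rlo',R-.015*u),('rhi',R+.015*u)]: print(nm,np.round(ip(proj(S,x))))
```

```text
ring lateral vs pole -0.00017179999999998724
tip u 128.4 n -18.5 mm
apex u 128.8 n 23.4 mm
ferrule u 45.7 n -3.7 mm
ringc u 134.0 n -45.8 mm
ring hi u 156.1 n -49.0 mm
ring lo u 113.3 n -42.8 mm
hook [317. 149.]
tip [293. 191.]
apex [364.  92.]
ferr [497. 294.]
ringc [252. 241.]
rlo [284. 266.]
rhi [220. 215.]
```

In the tool's units: -1.75 cm / 50 = -0.035, -0.25 cm / 50 = -0.005.

Emit:
drive_tool(motion=[{"travel":[-0.006,0,-0.005],"twist":[0,0,0],"hand":0},{"travel":[-0.019,0,0.01],"twist":[0,0,0],"hand":0},{"travel":[-0.032,0,0.026],"twist":[0,0,0],"hand":0},{"travel":[-0.035,0,0.029],"twist":[0,0,0],"hand":0},{"travel":[-0.035,0,0.029],"twist":[0,0,0],"hand":0}])

```text
time_s: 8.15
eef_pos: [0.5033, 0.0009, 0.1943]
tool_rot: [-0.0, -0.102, 0.995, 0.0]
wrist_force: [0.2, 0.1, -1.2]
opening: 0.0154
grip_force: 58.9
```

Emit:
drive_tool(motion=[{"travel":[-0.002,0,0.002],"twist":[0,0,0],"hand":0},{"travel":[-0.004,0,0.005],"twist":[0,0,0],"hand":0},{"travel":[-0.006,0,0.007],"twist":[0,0,0],"hand":0},{"travel":[-0.006,0,0.007],"twist":[0,0,0],"hand":0}])

```text
time_s: 8.65
eef_pos: [0.5063, 0.0015, 0.1912]
tool_rot: [-0.0, -0.102, 0.995, 0.0]
wrist_force: [0.3, -0.3, -0.1]
opening: 0.0154
grip_force: 58.9
```

In the tool's units: 0.38 cm / 50 = 0.0076, -0.32 cm / 50 = -0.0064.

Emit:
drive_tool(motion=[{"travel":[-0.0026,0,0.003],"twist":[0,0,0],"hand":0},{"travel":[-0.0052,0,0.0062],"twist":[0,0,0],"hand":0},{"travel":[-0.0064,0,0.0076],"twist":[0,0,0],"hand":0},{"travel":[-0.0064,0,0.0076],"twist":[0,0,0],"hand":0}])

```text
time_s: 9.15
eef_pos: [0.5095, 0.0022, 0.1874]
tool_rot: [-0.0, -0.102, 0.995, -0.0]
wrist_force: [0.2, -0.2, -2.4]
opening: 0.0151
grip_force: 58.9
```

In the tool's units: 0.65 cm / 50 = 0.013, -0.55 cm / 50 = -0.011.

Emit:
drive_tool(motion=[{"travel":[-0.0026,0,0.003],"twist":[0,0,0],"hand":0},{"travel":[-0.0052,0,0.0062],"twist":[0,0,0],"hand":0},{"travel":[-0.0078,0,0.0092],"twist":[0,0,0],"hand":0},{"travel":[-0.011,0,0.013],"twist":[0,0,0],"hand":0},{"travel":[-0.011,0,0.013],"twist":[0,0,0],"hand":0}])

```text
time_s: 9.78
eef_pos: [0.5149, 0.0033, 0.1807]
tool_rot: [-0.0, -0.102, 0.995, 0.0]
wrist_force: [0.1, -0.8, -1.5]
opening: 0.0149
grip_force: 58.9
```

Run:
```python
from h import *
s=bot.read_state();print(s['eef_pos'],s['wrist_force'])
im=shot('side','side4')
cv2.imwrite('pics/h4.png',cv2.resize(im['color'][140:200,195:262],None,fx=8,fy=8,interpolation=2)[...,::-1])
```

```text
[0.51488019 0.00329834 0.18074917] [ 0.07267952 -0.8036314  -1.53994575]
```

View pics/h4.png

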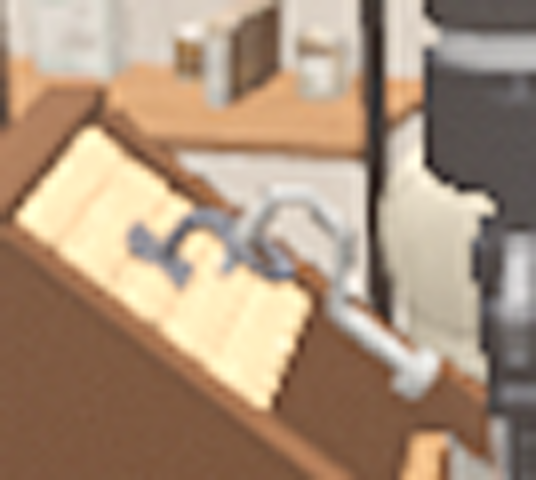

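The prong stands in the ring's hole at crop (245,240), and the forces are near zero. I'll ease the shutter down.

In the tool's units: 0.92 cm / 50 = 0.0184, 0.77 cm / 50 = 0.0154.

Emit:
drive_tool(motion=[{"travel":[0.003,0,0.0026],"twist":[0,0,0],"hand":0},{"travel":[0.0062,0,0.0052],"twist":[0,0,0],"hand":0},{"travel":[0.0092,0,0.0078],"twist":[0,0,0],"hand":0},{"travel":[0.0122,0,0.0102],"twist":[0,0,0],"hand":0},{"travel":[0.0154,0,0.0128],"twist":[0,0,0],"hand":0},{"travel":[0.0184,0,0.0154],"twist":[0,0,0],"hand":0}])

```text
time_s: 10.58
eef_pos: [0.5057, 0.0014, 0.1732]
tool_rot: [0.0, -0.102, 0.995, 0.0]
wrist_force: [0.1, -0.2, -0.9]
opening: 0.0152
grip_force: 58.9
```

In the tool's units: 0.92 cm / 50 = 0.0184, 0.77 cm / 50 = 0.0154.

Emit:
drive_tool(motion=[{"travel":[0.003,0,0.0026],"twist":[0,0,0],"hand":0},{"travel":[0.0062,0,0.0052],"twist":[0,0,0],"hand":0},{"travel":[0.0092,0,0.0078],"twist":[0,0,0],"hand":0},{"travel":[0.0122,0,0.0102],"twist":[0,0,0],"hand":0},{"travel":[0.0154,0,0.0128],"twist":[0,0,0],"hand":0},{"travel":[0.0184,0,0.0154],"twist":[0,0,0],"hand":0}])

```text
time_s: 11.32
eef_pos: [0.4968, -0.0005, 0.1656]
tool_rot: [0.0, -0.102, 0.995, 0.0]
wrist_force: [2.2, 0.8, 0.3]
opening: 0.0149
grip_force: 59.0
```

In the tool's units: 0.92 cm / 50 = 0.0184, 0.64 cm / 50 = 0.0128.

Emit:
drive_tool(motion=[{"travel":[0.003,0,0.0026],"twist":[0,0,0],"hand":0},{"travel":[0.0062,0,0.0052],"twist":[0,0,0],"hand":0},{"travel":[0.0092,0,0.0078],"twist":[0,0,0],"hand":0},{"travel":[0.0122,0,0.0102],"twist":[0,0,0],"hand":0},{"travel":[0.0154,0,0.0128],"twist":[0,0,0],"hand":0},{"travel":[0.0184,0,0.0154],"twist":[0,0,0],"hand":0}])

```text
time_s: 12.08
eef_pos: [0.4877, -0.0023, 0.1578]
tool_rot: [-0.0, -0.102, 0.995, 0.0]
wrist_force: [2.6, 1.0, -0.7]
opening: 0.0152
grip_force: 59.1
```

In the tool's units: 0.31 cm / 50 = 0.0062, 0.26 cm / 50 = 0.0052.

Emit:
drive_tool(motion=[{"travel":[0.0016,0,0.0012],"twist":[0,0,0],"hand":0},{"travel":[0.003,0,0.0026],"twist":[0,0,0],"hand":0},{"travel":[0.0046,0,0.0038],"twist":[0,0,0],"hand":0},{"travel":[0.0062,0,0.0052],"twist":[0,0,0],"hand":0}])

```text
time_s: 12.58
eef_pos: [0.4848, -0.0029, 0.1553]
tool_rot: [0.0, -0.102, 0.995, 0.0]
wrist_force: [0.8, 1.1, 0.6]
opening: 0.0148
grip_force: 59.0
```

In the tool's units: 0.31 cm / 50 = 0.0062, 0.26 cm / 50 = 0.0052.

Emit:
drive_tool(motion=[{"travel":[0.0016,0,0.0012],"twist":[0,0,0],"hand":0},{"travel":[0.003,0,0.0026],"twist":[0,0,0],"hand":0},{"travel":[0.0046,0,0.0038],"twist":[0,0,0],"hand":0},{"travel":[0.0062,0,0.0052],"twist":[0,0,0],"hand":0}])

```text
time_s: 13.08
eef_pos: [0.4817, -0.0036, 0.1527]
tool_rot: [0.0, -0.102, 0.995, 0.0]
wrist_force: [1.7, 1.2, 0.3]
opening: 0.015
grip_force: 59.0
```

In the tool's units: 0.31 cm / 50 = 0.0062, 0.26 cm / 50 = 0.0052.

Emit:
drive_tool(motion=[{"travel":[0.0016,0,0.0012],"twist":[0,0,0],"hand":0},{"travel":[0.003,0,0.0026],"twist":[0,0,0],"hand":0},{"travel":[0.0046,0,0.0038],"twist":[0,0,0],"hand":0},{"travel":[0.0062,0,0.0052],"twist":[0,0,0],"hand":0}])

```text
time_s: 13.58
eef_pos: [0.4787, -0.0042, 0.1501]
tool_rot: [0.0, -0.102, 0.995, -0.0]
wrist_force: [0.6, 0.7, -0.2]
opening: 0.0151
grip_force: 59.0
```

```bash
cat > sash.py <<'E'
from h import *
def ext(c):
    h=cv2.cvtColor(c,cv2.COLOR_RGB2HSV); m=cv2.inRange(h,(15,40,190),(35,140,255)); m[:155]=0;m[193:]=0;m[:,:195]=0;m[:,236:]=0
    return cv2.countNonZero(m),np.percentile(np.argwhere(m),[1,99],axis=0).tolist()
if __name__=='__main__':
    print(ext(cv2.imread('pics/side3.png')[...,::-1].copy()))
    im=shot('side','cur'); print(ext(im['color']))
    s=bot.read_state();print(s['wrist_force'])
    # shutter surface upper edge: wood samples down the slope line on shutter (2 cm left of ring)
    T=np.array([.5538,.0107,.18]);ex=np.array([.98,.199,0]);ey=np.array([-.199,.98,0]);u=.766*ex+np.array([0,0,.643])
    o=cv2.imread('pics/side3.png')[...,::-1]
    for k in np.arange(-.02,.16,.008):
        p=np.round(proj(im,T+k*u+.03*ey)).astype(int); print(round(k,3),o[p[1],p[0]],im['color'][p[1],p[0]])
E
python3 sash.py
```

```text
(534, [[155.0, 198.33], [189.0, 232.0]])
(542, [[155.0, 200.0], [192.0, 235.0]])
[1.23034802 0.66455781 0.39012558]
-0.02 [180 162 142] [179 162 140]
-0.012 [123  90  61] [126  91  64]
-0.004 [255 209 149] [255 207 149]
0.004 [195 146 100] [199 150 104]
0.012 [125  89  66] [128  90  67]
0.02 [123  87  61] [130  94  69]
0.028 [127  90  68] [108  72  51]
0.036 [126  91  67] [255 238 191]
0.044 [127  90  66] [255 244 198]
0.052 [130  93  70] [255 227 180]
0.06 [111  73  54] [255 235 189]
0.068 [255 234 187] [255 245 198]
0.076 [255 239 192] [244 210 163]
0.084 [255 245 199] [255 237 187]
0.092 [255 234 188] [255 241 194]
0.1 [255 241 194] [255 227 180]
0.108 [255 234 185] [255 240 192]
0.116 [255 235 186] [255 241 195]
0.124 [255 248 198] [255 223 177]
0.132 [253 220 173] [255 241 194]
0.14 [255 239 192] [255 229 185]
0.148 [255 238 193] [243 192 136]
0.156 [254 219 172] [241 191 132]
```

The shutter's lower edge has moved about 32 mm, so it is following the hook.

In the tool's units: 0.31 cm / 50 = 0.0062, 0.06 cm / 50 = 0.0012.

Emit:
drive_tool(motion=[{"travel":[0.0016,0,0.0012],"twist":[0,0,0],"hand":0},{"travel":[0.003,0,0.0026],"twist":[0,0,0],"hand":0},{"travel":[0.0046,0,0.0038],"twist":[0,0,0],"hand":0},{"travel":[0.0062,0,0.0052],"twist":[0,0,0],"hand":0}])

```text
time_s: 14.12
eef_pos: [0.4756, -0.0048, 0.1475]
tool_rot: [-0.0, -0.102, 0.995, 0.0]
wrist_force: [1.9, 1.0, -0.1]
opening: 0.015
grip_force: 59.0
```

Emit:
drive_tool(motion=[{"travel":[0.0016,0,0.0012],"twist":[0,0,0],"hand":0},{"travel":[0.003,0,0.0026],"twist":[0,0,0],"hand":0},{"travel":[0.0046,0,0.0038],"twist":[0,0,0],"hand":0}])

```text
time_s: 14.5
eef_pos: [0.4734, -0.0053, 0.1456]
tool_rot: [0.0, -0.102, 0.995, 0.0]
wrist_force: [2.2, 1.3, -0.6]
opening: 0.0148
grip_force: 59.0
```

In the tool's units: 0.23 cm / 50 = 0.0046, 0.19 cm / 50 = 0.0038.

Emit:
drive_tool(motion=[{"travel":[0.0016,0,0.0012],"twist":[0,0,0],"hand":0},{"travel":[0.003,0,0.0026],"twist":[0,0,0],"hand":0},{"travel":[0.0046,0,0.0038],"twist":[0,0,0],"hand":0}])

```text
time_s: 14.88
eef_pos: [0.4711, -0.0058, 0.1436]
tool_rot: [-0.0, -0.102, 0.995, 0.0]
wrist_force: [1.3, 1.3, 0.1]
opening: 0.0155
grip_force: 59.0
```

In the tool's units: 0.23 cm / 50 = 0.0046, 0.19 cm / 50 = 0.0038.

Emit:
drive_tool(motion=[{"travel":[0.0016,0,0.0012],"twist":[0,0,0],"hand":0},{"travel":[0.003,0,0.0026],"twist":[0,0,0],"hand":0},{"travel":[0.0046,0,0.0038],"twist":[0,0,0],"hand":0}])

```text
time_s: 15.25
eef_pos: [0.4689, -0.0062, 0.1418]
tool_rot: [0.0, -0.102, 0.995, -0.0]
wrist_force: [2.4, 1.1, -0.1]
opening: 0.0154
grip_force: 59.0
```

Sash is now about 46 mm, with no catch felt yet.

In the tool's units: 0.23 cm / 50 = 0.0046, 0.19 cm / 50 = 0.0038.

Emit:
drive_tool(motion=[{"travel":[0.0016,0,0.0012],"twist":[0,0,0],"hand":0},{"travel":[0.003,0,0.0026],"twist":[0,0,0],"hand":0},{"travel":[0.0046,0,0.0038],"twist":[0,0,0],"hand":0}])

```text
time_s: 15.62
eef_pos: [0.4666, -0.0067, 0.1399]
tool_rot: [0.0, -0.102, 0.995, 0.0]
wrist_force: [1.8, 1.0, 0.2]
opening: 0.0151
grip_force: 59.0
```

In the tool's units: 0.23 cm / 50 = 0.0046, 0.19 cm / 50 = 0.0038.

Emit:
drive_tool(motion=[{"travel":[0.0016,0,0.0012],"twist":[0,0,0],"hand":0},{"travel":[0.003,0,0.0026],"twist":[0,0,0],"hand":0},{"travel":[0.0046,0,0.0038],"twist":[0,0,0],"hand":0}])

```text
time_s: 16.0
eef_pos: [0.4644, -0.0072, 0.138]
tool_rot: [-0.0, -0.102, 0.995, 0.0]
wrist_force: [1.2, 0.8, -0.2]
opening: 0.015
grip_force: 59.0
```

In the tool's units: 0.23 cm / 50 = 0.0046, 0.19 cm / 50 = 0.0038.

Emit:
drive_tool(motion=[{"travel":[0.0016,0,0.0012],"twist":[0,0,0],"hand":0},{"travel":[0.003,0,0.0026],"twist":[0,0,0],"hand":0},{"travel":[0.0046,0,0.0038],"twist":[0,0,0],"hand":0}])

```text
time_s: 16.38
eef_pos: [0.4621, -0.0076, 0.1361]
tool_rot: [-0.0, -0.102, 0.995, -0.0]
wrist_force: [1.7, 1.1, 0.6]
opening: 0.0154
grip_force: 59.0
```

In the tool's units: 0.23 cm / 50 = 0.0046, 0.19 cm / 50 = 0.0038.

Emit:
drive_tool(motion=[{"travel":[0.0016,0,0.0012],"twist":[0,0,0],"hand":0},{"travel":[0.003,0,0.0026],"twist":[0,0,0],"hand":0},{"travel":[0.0046,0,0.0038],"twist":[0,0,0],"hand":0}])

```text
time_s: 16.75
eef_pos: [0.4599, -0.0081, 0.1342]
tool_rot: [0.0, -0.102, 0.995, 0.0]
wrist_force: [2.5, 1.8, 0.0]
opening: 0.0154
grip_force: 59.0
```

In the tool's units: 0.23 cm / 50 = 0.0046, 0.19 cm / 50 = 0.0038.

Emit:
drive_tool(motion=[{"travel":[0.0016,0,0.0012],"twist":[0,0,0],"hand":0},{"travel":[0.003,0,0.0026],"twist":[0,0,0],"hand":0},{"travel":[0.0046,0,0.0038],"twist":[0,0,0],"hand":0}])

```text
time_s: 17.12
eef_pos: [0.4576, -0.0086, 0.1323]
tool_rot: [0.0, -0.102, 0.995, -0.0]
wrist_force: [1.9, 1.2, -0.6]
opening: 0.0155
grip_force: 59.0
```

In the tool's units: 0.23 cm / 50 = 0.0046, 0.19 cm / 50 = 0.0038.

Emit:
drive_tool(motion=[{"travel":[0.0016,0,0.0012],"twist":[0,0,0],"hand":0},{"travel":[0.003,0,0.0026],"twist":[0,0,0],"hand":0},{"travel":[0.0046,0,0.0038],"twist":[0,0,0],"hand":0}])

```text
time_s: 17.5
eef_pos: [0.4554, -0.009, 0.1304]
tool_rot: [0.0, -0.102, 0.995, 0.0]
wrist_force: [2.0, 1.7, -0.4]
opening: 0.0149
grip_force: 59.0
```

In the tool's units: 0.23 cm / 50 = 0.0046, 0.19 cm / 50 = 0.0038.

Emit:
drive_tool(motion=[{"travel":[0.0016,0,0.0012],"twist":[0,0,0],"hand":0},{"travel":[0.003,0,0.0026],"twist":[0,0,0],"hand":0},{"travel":[0.0046,0,0.0038],"twist":[0,0,0],"hand":0}])

```text
time_s: 17.88
eef_pos: [0.4531, -0.0095, 0.1285]
tool_rot: [0.0, -0.102, 0.995, 0.0]
wrist_force: [2.1, 1.4, -1.6]
opening: 0.0152
grip_force: 59.0
```

Emit:
drive_tool(motion=[{"travel":[0.0016,0,0.0012],"twist":[0,0,0],"hand":0},{"travel":[0.003,0,0.0026],"twist":[0,0,0],"hand":0},{"travel":[0.0046,0,0.0038],"twist":[0,0,0],"hand":0}])

```text
time_s: 18.25
eef_pos: [0.4514, -0.0099, 0.1269]
tool_rot: [0.001, -0.102, 0.995, 0.0]
wrist_force: [4.4, 2.3, 0.8]
opening: 0.0156
grip_force: 59.2
```

The force is rising, so the shutter has met the catch. I'll take smaller steps from here.

In the tool's units: 0.15 cm / 50 = 0.003, 0.13 cm / 50 = 0.0026.

Emit:
drive_tool(motion=[{"travel":[0.0016,0,0.0012],"twist":[0,0,0],"hand":0},{"travel":[0.003,0,0.0026],"twist":[0,0,0],"hand":0}])

```text
time_s: 18.5
eef_pos: [0.4511, -0.0101, 0.1262]
tool_rot: [0.002, -0.102, 0.995, 0.0]
wrist_force: [7.6, 2.7, 2.7]
opening: 0.0154
grip_force: 59.4
```

In the tool's units: 0.08 cm / 50 = 0.0016, 0.06 cm / 50 = 0.0012.

Emit:
drive_tool(motion=[{"travel":[0.0016,0,0.0012],"twist":[0,0,0],"hand":0},{"travel":[0.0016,0,0.0012],"twist":[0,0,0],"hand":0}])

```text
time_s: 18.75
eef_pos: [0.4508, -0.0102, 0.1259]
tool_rot: [0.002, -0.102, 0.995, 0.0]
wrist_force: [7.8, 3.4, 2.7]
opening: 0.0152
grip_force: 59.4
```

In the tool's units: 0.08 cm / 50 = 0.0016, 0.06 cm / 50 = 0.0012.

Emit:
drive_tool(motion=[{"travel":[0.0016,0,0.0012],"twist":[0,0,0],"hand":0},{"travel":[0.0016,0,0.0012],"twist":[0,0,0],"hand":0}])

```text
time_s: 19.0
eef_pos: [0.4497, -0.0104, 0.1251]
tool_rot: [0.002, -0.102, 0.995, 0.0]
wrist_force: [7.5, 2.8, 1.5]
opening: 0.0152
grip_force: 59.3
```

In the tool's units: 0.15 cm / 50 = 0.003, 0.13 cm / 50 = 0.0026.

Emit:
drive_tool(motion=[{"travel":[0.0016,0,0.0012],"twist":[0,0,0],"hand":0},{"travel":[0.003,0,0.0026],"twist":[0,0,0],"hand":0}])

```text
time_s: 19.25
eef_pos: [0.4474, -0.0108, 0.1234]
tool_rot: [0.001, -0.102, 0.995, -0.0]
wrist_force: [4.5, 1.6, -0.3]
opening: 0.0152
grip_force: 59.2
```

In the tool's units: 0.08 cm / 50 = 0.0016, 0.06 cm / 50 = 0.0012.

Emit:
drive_tool(motion=[{"travel":[0.0016,0,0.0012],"twist":[0,0,0],"hand":0},{"travel":[0.0016,0,0.0012],"twist":[0,0,0],"hand":0}])

```text
time_s: 19.5
eef_pos: [0.4446, -0.0113, 0.1217]
tool_rot: [-0.001, -0.102, 0.995, -0.0]
wrist_force: [-0.6, -0.5, -1.3]
opening: 0.0151
grip_force: 58.8
```

```bash
python3 sash.py | sed -n 3,12p
python3 - <<'E'
import cv2
c=cv2.imread('pics/cur.png');cv2.imwrite('pics/h5.png',cv2.resize(c[145:215,195:275],None,fx=8,fy=8,interpolation=2))
E
```

```text
[-0.5035118  -0.29843391 -0.21802021]
-0.02 [180 162 142] [168 149 130]
-0.012 [123  90  61] [255 238 191]
-0.004 [255 209 149] [255 239 193]
0.004 [195 146 100] [255 248 202]
0.012 [125  89  66] [255 225 179]
0.02 [123  87  61] [255 240 193]
0.028 [127  90  68] [255 243 196]
0.036 [126  91  67] [255 225 180]
0.044 [127  90  66] [255 249 201]
```

View pics/h5.png

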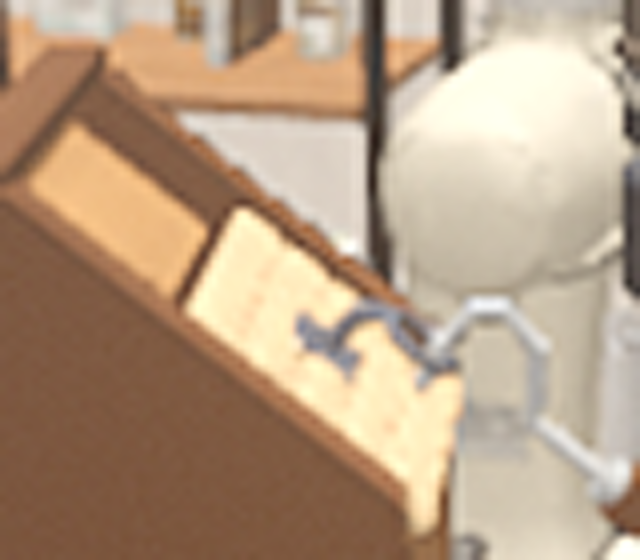

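The shutter is down about 80 mm and holds with the hook slack; the prong sits in the ring at crop (435,345). I'll centre it and lift it out along the normal.

In the tool's units: -0.64 cm / 50 = -0.0128, -0.31 cm / 50 = -0.0062.

Emit:
drive_tool(motion=[{"travel":[-0.0032,0,-0.0026],"twist":[0,0,0],"hand":0},{"travel":[-0.0062,0,-0.0052],"twist":[0,0,0],"hand":0},{"travel":[-0.0062,0,-0.0052],"twist":[0,0,0],"hand":0},{"travel":[-0.003,0,-0.009],"twist":[0,0,0],"hand":0},{"travel":[0,0,-0.0128],"twist":[0,0,0],"hand":0},{"travel":[0,0,-0.0128],"twist":[0,0,0],"hand":0}])

```text
time_s: 20.3
eef_pos: [0.4456, -0.0111, 0.1288]
tool_rot: [0.0, -0.102, 0.995, -0.0]
wrist_force: [0.1, 0.2, -1.2]
opening: 0.0152
grip_force: 58.8
```

In the tool's units: -3.45 cm / 50 = -0.069, 2.9 cm / 50 = 0.058.

Emit:
drive_tool(motion=[{"travel":[0.0052,0,-0.0062],"twist":[0,0,0],"hand":0},{"travel":[0.0102,0,-0.0122],"twist":[0,0,0],"hand":0},{"travel":[0.0154,0,-0.0184],"twist":[0,0,0],"hand":0},{"travel":[0.0206,0,-0.0246],"twist":[0,0,0],"hand":0},{"travel":[0.0308,0,-0.0368],"twist":[0,0,0],"hand":0},{"travel":[0.044,0,-0.052],"twist":[0,0,0],"hand":0},{"travel":[0.058,0,-0.069],"twist":[0,0,0],"hand":0},{"travel":[0.058,0,-0.069],"twist":[0,0,0],"hand":0},{"travel":[0.058,0,-0.069],"twist":[0,0,0],"hand":0},{"travel":[0.058,0,-0.069],"twist":[0,0,0],"hand":0}])

```text
time_s: 21.55
eef_pos: [0.4172, -0.0169, 0.1628]
tool_rot: [-0.0, -0.102, 0.995, 0.0]
wrist_force: [0.3, 0.4, -0.6]
opening: 0.0154
grip_force: 58.8
```

```bash
python3 sash.py | sed -n 3,9p
python3 - <<'E'
from h import *
np.set_printoptions(precision=4,suppress=True)
s=bot.read_state();R=Ro.from_quat(s['tool_rot'],scalar_first=True).as_matrix()
print(s['eef_pos'],R[:,0],R[2], 'to above seat cm',R.T@(np.array([.4579,.2071,.0849])-s['eef_pos'])*100)
E
```

```text
[ 0.46078831  0.46007064 -1.2218866 ]
-0.02 [180 162 142] [233 206 169]
-0.012 [123  90  61] [255 234 187]
-0.004 [255 209 149] [255 245 198]
0.004 [195 146 100] [255 233 185]
0.012 [125  89  66] [255 235 188]
0.02 [123  87  61] [255 249 213]
[ 0.4172 -0.0169  0.1628] [-0.9792 -0.2027  0.0005] [ 0.0005  0.0002 -1.    ] to above seat cm [-8.531  21.1072  7.788 ]
```

In the tool's units: 21.1 cm / 50 = 0.422, -8.5 cm / 50 = -0.17, 2 degrees / 120 = 0.0167.

Emit:
drive_tool(motion=[{"travel":[0,0,-0.08],"twist":[0,0,0],"hand":0},{"travel":[0,0.04,-0.18],"twist":[0,0,0],"hand":0},{"travel":[0,0.12,-0.18],"twist":[0,0,0.0083],"hand":0},{"travel":[-0.03,0.2,-0.18],"twist":[0,0,0.0167],"hand":0},{"travel":[-0.07,0.28,-0.18],"twist":[0,0,0.0167],"hand":0},{"travel":[-0.12,0.35,-0.18],"twist":[0,0,0.0167],"hand":0},{"travel":[-0.16,0.4,-0.18],"twist":[0,0,0.0167],"hand":0},{"travel":[-0.17,0.422,-0.18],"twist":[0,0,0.0167],"hand":0},{"travel":[-0.17,0.422,-0.12],"twist":[0,0,0.0167],"hand":0},{"travel":[-0.17,0.422,-0.06],"twist":[0,0,0.0167],"hand":0},{"travel":[-0.17,0.422,-0.06],"twist":[0,0,0.0167],"hand":0},{"travel":[-0.17,0.422,-0.06],"twist":[0,0,0.0167],"hand":0}])

```text
time_s: 23.1
eef_pos: [0.4579, 0.2067, 0.1942]
tool_rot: [0.0, -0.084, 0.996, 0.0]
wrist_force: [0.7, 0.2, -0.6]
opening: 0.0153
grip_force: 58.9
```

Run:
```python
from h import *
np.set_printoptions(precision=4,suppress=True)
s=bot.read_state();R=Ro.from_quat(s['tool_rot'],scalar_first=True).as_matrix()
print(s['eef_pos'],R[:,0],'to seat cm',R.T@(np.array([.4579,.2071,.0849])-s['eef_pos'])*100)
im=shot('side','side6');np.savez('side6.npz',**im)
a=np.load('side1.npz')['color'][180:310,155:325];b=im['color'][145:275,155:325]
cv2.imwrite('pics/h6.png',np.hstack([cv2.resize(x,None,fx=2.3,fy=3*.9,interpolation=2) for x in(a,b)])[...,::-1])
```

```text
[0.4579 0.2067 0.1942] [-0.9858 -0.1678 -0.0008] to seat cm [ 0.0017  0.0401 10.9297]
```

View pics/h6.png

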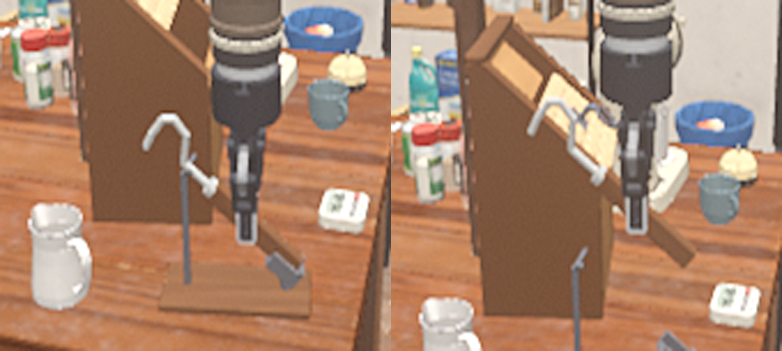

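The pole hangs in the hand just as it did at the grasp: fingertip at (246,240) and ferrule at (210,187) before, the same offset now. The shutter stays shut. I'll lower the pole straight down.

In the tool's units: 10.3 cm / 50 = 0.206, 9.5 cm / 50 = 0.19.

Emit:
drive_tool(motion=[{"travel":[0,0,0.06],"twist":[0,0,0],"hand":0},{"travel":[0,0,0.12],"twist":[0,0,0],"hand":0},{"travel":[0,0,0.16],"twist":[0,0,0],"hand":0},{"travel":[0,0,0.19],"twist":[0,0,0],"hand":0},{"travel":[0,0,0.206],"twist":[0,0,0],"hand":0},{"travel":[0,0,0.206],"twist":[0,0,0],"hand":0},{"travel":[0,0,0.206],"twist":[0,0,0],"hand":0}])

```text
time_s: 24.02
eef_pos: [0.4582, 0.2071, 0.0909]
tool_rot: [0.001, -0.084, 0.996, 0.0]
wrist_force: [-0.0, -0.5, -0.4]
opening: 0.0152
grip_force: 58.9
```

In the tool's units: 0.6 cm / 50 = 0.012, 0.3 cm / 50 = 0.006.

Emit:
drive_tool(motion=[{"travel":[0,0,0.006],"twist":[0,0,0],"hand":0},{"travel":[0,0,0.012],"twist":[0,0,0],"hand":0},{"travel":[0,0,0.012],"twist":[0,0,0],"hand":0},{"travel":[0,0,0.012],"twist":[0,0,0],"hand":0}])

```text
time_s: 24.52
eef_pos: [0.4581, 0.2067, 0.0848]
tool_rot: [0.001, -0.084, 0.996, -0.0]
wrist_force: [-1.5, -3.8, 5.3]
opening: 0.0147
grip_force: 60.0
```

Contact matches the original seating. I'll release and rise.

In the tool's units: -17 cm / 50 = -0.34, -16 cm / 50 = -0.32.

Emit:
drive_tool(motion=[{"travel":[0,0,0],"twist":[0,0,0],"hand":0.2},{"travel":[0,0,0],"twist":[0,0,0],"hand":0.4},{"travel":[0,0,0],"twist":[0,0,0],"hand":0.6},{"travel":[0,0,0],"twist":[0,0,0],"hand":0.6},{"travel":[0,0,-0.04],"twist":[0,0,0],"hand":0.6},{"travel":[0,0,-0.12],"twist":[0,0,0],"hand":0.6},{"travel":[0,0,-0.22],"twist":[0,0,0],"hand":0.6},{"travel":[0.06,0,-0.32],"twist":[0,0,0],"hand":0.6},{"travel":[0.12,-0.08,-0.34],"twist":[0,0,0],"hand":0.6},{"travel":[0.12,-0.16,-0.34],"twist":[0,0,0],"hand":0.6},{"travel":[0.12,-0.16,-0.34],"twist":[0,0,0],"hand":0.6},{"travel":[0.12,-0.16,-0.34],"twist":[0,0,0],"hand":0.6}])

```text
time_s: 26.02
eef_pos: [0.4121, 0.1181, 0.254]
tool_rot: [-0.0, -0.084, 0.996, 0.0]
wrist_force: [0.4, 0.4, 1.0]
opening: 0.0514
grip_force: 0.0
```

```bash
python3 sash.py | sed -n 2,7p
python3 - <<'E'
from h import *
im=shot('side','side7'); a=im['color'][215:300,205:300].astype(int);b=np.load('side0.npz')['color'][215:300,205:300].astype(int)
d=abs(a-b).max(2);print('pole region diff px>40:',(d>40).sum(),'of',d.size, bot.read_state()['eef_pos'])
print(np.argwhere(d>40)[:40].tolist())
E
```

```text
(457, [[156.0, 200.0], [192.0, 235.0]])
[0.12499669 0.3916971  0.41910332]
-0.02 [180 162 142] [232 204 168]
-0.012 [123  90  61] [255 233 188]
-0.004 [255 209 149] [255 245 199]
0.004 [195 146 100] [255 233 186]
pole region diff px>40: 5 of 8075 [0.4120466  0.11859433 0.25381434]
[[7, 19], [7, 26], [9, 28], [14, 32], [15, 32]]
```

The pole lies as it did at the start (only 5 pixels differ) and the shutter holds shut, so I'm handing in.

```bash
python3 -c "from rig import bot; print(bot.hand_in())"
```

```text
the job is handed in; nothing more can be done
None
```

The shutter is down about 80 mm and held by its catch, the pole is unhooked and back in its rest as it lay, and the job was handed in at about 26 s; no verdict came back.

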